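# Put the folding rule away under the till's half cover

### The job

Put the folding rule away in the small wooden tool till. The till's opening is shorter than the rule, so tilt the rule, dip one end through the opening and under the fixed cover, then lay it down level so that it lies flat on the till's floor, wholly inside, and let go. Leave the chisel, the short stick and the tape measure where they are.

Things in the scene. Friction and masses are not known exactly. Their poses are not given: they have to be found in the camera images.
- rule: folded yellow folding rule, a straight bar 233 mm long, 16 mm wide and 16 mm high, 0.08 to 0.15 kg, lying loose on the bench. Origin: centre of its underside; its own y axis runs along its length, z up. Either end may go first.
- rule_end_a (a point): centre of the rule's end on its own +y side (116 mm along y from the middle, 8 mm above the underside)
- rule_end_b (a point): centre of the rule's end on its own -y side (116 mm along -y from the middle, 8 mm above the underside)
- till: shallow pale wooden box fixed to the bench, half covered, its long side to the robot; outside 150 (x) by 310 (y) by 58 mm high, walls 10 mm, floor 6 mm thick, inside 130 by 290 mm. Origin: centre of its underside; y along it, z up. A fixed cover 6 mm thick, flush with the wall tops (underside at z = 52 mm), closes it from y = +15 mm to the +y end wall.
- till_opening (a point): centre of the till's opening, at the height of the wall tops (58 mm): x = 0, y = -65 mm in the till's frame. The opening is 160 mm long (y = -145 to +15 mm) and 130 mm wide; the till's +y axis points from here to the cover.
- chisel: chisel with a wooden handle, 227 mm long, 27 mm thick, lying near the rule; its y axis runs along it. A bystander: it and the rule may have changed places.
- stick: short flat wooden stick, 110 x 12 x 8 mm, y axis along it. A bystander.
- tape: tape measure, 88 x 36 x 62 mm high. A bystander.

How it is judged:
On the way:
1. the rule dips tilted into the till: one end inside the till below the cover's underside, the other end still higher than that (((x of rule_end_a in the frame of till between -0.067 and 0.067 m and y of rule_end_a in the frame of till between -0.148 and 0.148 m and z of rule_end_a in the frame of till between 0 and 0.052 m and height (world z) of rule_end_b above 0.052 m) or (x of rule_end_b in the frame of till between -0.067 and 0.067 m and y of rule_end_b in the frame of till between -0.148 and 0.148 m and z of rule_end_b in the frame of till between 0 and 0.052 m and height (world z) of rule_end_a above 0.052 m))), for 0.1 s.
At the end, for the whole second after the job is handed in: the folding rule lies at rest inside the till: both its ends within the inside walls and with their centres less than 40 mm above the bench (14 mm when flat on the floor), so it is level to about 6 degrees and partly under the cover (x of rule_end_a in the frame of till between -0.067 and 0.067 m and y of rule_end_a in the frame of till between -0.148 and 0.148 m and z of rule_end_a in the frame of till between 0 and 0.04 m and x of rule_end_b in the frame of till between -0.067 and 0.067 m and y of rule_end_b in the frame of till between -0.148 and 0.148 m and z of rule_end_b in the frame of till between 0 and 0.04 m and linear speed of rule below 0.02 m/s); the robot touches nothing.
It fails at once if the chisel is pushed more than 30 mm (distance of chisel from where it was at the start of the episode above 0.03 m).
It fails at once if the short stick is pushed more than 30 mm (distance of stick from where it was at the start of the episode above 0.03 m).
It fails at once if the tape measure is pushed more than 30 mm (distance of tape from where it was at the start of the episode above 0.03 m).
It also fails if it takes over 38 s, if anything falls off the work surface, if the arm or the gripper's body presses on something with over 40 N, if the wrist force passes 120 N, or if a joint passes its speed limit or range.

### The arm

A 7-joint arm with a two-finger parallel gripper is mounted at the origin on a cart in front of the work surface, level with it; the furniture and walls round the work are solid. World frame = base frame: x ahead of the robot, y to its left, z up, the work surface at z = 0. Lengths are in m, angles in rad, forces in N, time in s.
With the tool pointing down it reaches from about 0.35 to 0.9 m from the base axis. Payload 8.1 kg.
Tool frame: the origin (TCP) lies at the very end of the fingers, on their centre line; the grasp point (between the pads) lies 19 mm behind it; z points along the fingers, y is the line along which they close (so a half turn about z gives the same grasp; the last joint's range is limited). The gripper opens to 85 mm and grips with 20 to 120 N. Pads are 22 mm wide; open, the fingers measure 114 mm over their backs; the gripper's body (76 mm by 85 mm) begins 54 mm behind the grasp point. The pads swing forward as they close: fully open they stand 13 mm farther back than shut.
Start: joints at [1.121, 0.434, 0.025, 1.573, -0.012, 1.134, -0.075], TCP at [0.212, -0.588, 0.196] pointing down, gripper open.
Joint ranges: [-2.62, 2.62], [-0.44, 2.09], [-1.27, 1.32], [0.08, 2.57], [-1.32, 4.46], [0.12, 2], [-2.74, 2.74]. Speed limits (rad/s): [2.22, 2.22, 3.01, 3.01, 3.14, 3.14, 3.14].

### API

Orientations are given as [roll, pitch, yaw] about the fixed x, y, z axes, in that order (R = Rz(yaw) Ry(pitch) Rx(roll)).
In Python, from bench import env, cams, boxes_of, masks_of, tip_of gives the robot as it stands. The module is installed in compiled form; this text tells all that it offers.
- The arm moves only by the tool drive_tool, never from a script. Its argument "motion" is a list of rows, each an object with "linear": the shift along the tool's x, y, z in m, a list of three; "turn": the turn, a rotation vector about the tool's x, y, z in degrees, a list of three; "grip": the finger opening in m, from 0 to 0.0854. A call has exactly 10 rows; each row is the pose to reach, as a shift and turn from the pose commanded when the call began, along the tool's axes at that moment; what a row does not reach only later rows make up. A row lasts 1/8 s, in which the tool goes at most 62.5 mm and 10.7 degrees, less where a joint would pass 70% of its speed; a pose out of reach is approached as far as the arm can. A call with a gripper value outside its range is refused whole. The fingers move at their own pace and stop on an object; the grip force is fixed at half the most. Time passes only in rows, so rows that repeat a pose let the fingers close, or fill a call up. It gives the time, the measured TCP pose, the force, the opening and the grip force at its end, in the units of the state.
- env.state(): the state, without advancing time (a new reading comes with each control period).
- cams.read_camera(name): name is "side" or "top"; returns the picture (480x640x3 uint8, red, green, blue); there is no depth.
- cams.calibration(name): a dict with "intrinsics" (3x3 intrinsics, pixels), "extrinsics" (4x4, takes a point from camera to world coordinates). Camera axes: x right, y up, looking along -z (the intrinsics and any distortion apply to the point x, -y, -z); pixel columns grow to the right and rows downward; lengths in m; the calibration is good to about 2 mm. A picture is of the moment at which its call begins. calibration takes no time and is no camera call.
- env.sign_off(): hands the job in; it is judged then, once.
Trained networks look in the newest picture that a camera, given by its name, has taken for a name from the list of things; names that differ only in an ending like _2 or _b are one class to them, and where a whole thing is asked for, a point or a joint stands for the part that bears it (a point fixed in the world has none). Each returns a list of dicts, best first, with "confidence" (0 to 1); they miss things now and then, are a little off and sometimes report something else, mostly with a low value. They report only what shows in the picture. A call takes as long as a camera call.
- boxes_of(target, camera): "box" ([left, top, right, bottom] in pixels, round what is visible of it).
- masks_of(target, camera): "mask" (480x640 bool, what is visible of it) and "box" ([left, top, right, bottom] in pixels, round what is visible of it).
- tip_of(target, camera): "location" ([column, row] in pixels: a listed point, or the origin of a listed thing).
The state is a dict: "t": time; "joint_pos": joint angles; "joint_velocities": joint speeds; "tau": joint torques, N m; "ee_pos": TCP position; "tcp_rot": TCP orientation; "wrist_force": force on the tool from outside, world axes, zero at the start; "torque": the same for the moment, N m; "finger_gap": opening from 0.0 (shut) to 1.0 (fully open); "grip_force": force on a finger pad.
Only numpy, scipy, OpenCV 4.12 (cv2) and the standard library are available. Lean on these libraries where they do the work, as an engineer would, in place of code of your own. Each camera call takes 0.05 s, during which the arm holds its last target. There are 200 camera calls.

## Working session

There is one attempt and no reset: what is moved stays moved. The work goes in short steps, Python scripts to look and compute and a tool call to move; the robot and the scene stay as the last step left them, time stands still between calls to the robot, and variables do not carry over. Pictures are saved under pics/ and viewed, at most 10 in all, crops included, and the job is handed in when it is done.

Besides the shell and the picture viewer there is one more tool, called after "Request:" by a JSON object that holds its "method" and its "body". drive_tool: Moves the arm, as the interface text tells. Its arguments: {"type":"object","properties":{"motion":{"type":"array","items":{"type":"object","properties":{"linear":{"type":"array","items":{"type":"number"}},"turn":{"type":"array","items":{"type":"number"}},"grip":{"type":"number"}}}}},"required":["motion"]}

```bash
mkdir -p pics; cat > h.py <<'E'
import numpy as np, cv2
from bench import env, cams, boxes_of, masks_of, tip_of
def ray(cam,px):
    c=cams.calibration(cam);K=np.array(c['intrinsics']);T=np.array(c['extrinsics'])
    d=np.linalg.inv(K)@[px[0],px[1],1]; d=T[:3,:3]@[d[0],-d[1],-d[2]]
    return T[:3,3],d/np.linalg.norm(d)
def atz(cam,px,z):
    o,d=ray(cam,px); return o+d*(z-o[2])/d[2]
def tri(p1,p2):
    (o1,d1),(o2,d2)=ray('top',p1),ray('side',p2)
    s=np.linalg.lstsq(np.c_[d1,-d2],o2-o1,rcond=None)[0]
    a,b=o1+s[0]*d1,o2+s[1]*d2
    return (a+b)/2,np.linalg.norm(a-b)
def proj(cam,P):
    c=cams.calibration(cam);K=np.array(c['intrinsics']);T=np.array(c['extrinsics'])
    p=T[:3,:3].T@(np.asarray(P)-T[:3,3]);q=K@[p[0],-p[1],-p[2]];return q[:2]/q[2]
def snap(cam,f):
    im=cams.read_camera(cam);cv2.imwrite('pics/'+f,im[:,:,::-1]);return im
E
python3 - <<'E'
from h import *
np.set_printoptions(precision=4,suppress=True)
print(env.state())
for c in('top','side'):
    snap(c,c+'0.png');k=cams.calibration(c);print(k.keys(),k['intrinsics'],k['extrinsics'])
    for n in('rule_end_a','rule_end_b','rule','till','till_opening','chisel','stick','tape'):
        for r in tip_of(n,c)[:2]: print(c,n,np.round(r['location'],1),round(r['confidence'],2))
    for n in('rule','chisel'):
        for r in masks_of(n,c)[:2]:
            m=r['mask'];print(n,'mask',round(r['confidence'],2),cv2.minAreaRect(np.argwhere(m)[:,::-1].astype(np.float32)),r['box'])
E
```

```text
{'t': 0.0, 'joint_pos': array([ 1.1214,  0.4352,  0.025 ,  1.5741, -0.0116,  1.134 , -0.0751]), 'joint_velocities': array([ 0.0001, -0.0004, -0.001 ,  0.0008, -0.    ,  0.0001,  0.0012]), 'tau': array([ -0.0012, -67.0496,   1.0246, -31.6228,   0.0156,   0.0127,
         0.    ]), 'ee_pos': array([ 0.2122, -0.5873,  0.1948]), 'tcp_rot': array([-3.1401,  0.0002,  0.3468]), 'wrist_force': array([-0.337 ,  0.398 , -0.2003]), 'torque': array([ 0.0383, -0.0622, -0.0529]), 'grip_force': 0.0, 'finger_gap': 0.9996596378315767}
dict_keys(['intrinsics', 'extrinsics']) [[439.5572   0.     316.9052]
 [  0.     439.5572 241.8127]
 [  0.       0.       1.    ]] [[-0.0076  0.9925 -0.1217  0.4728]
 [-0.9997 -0.0102 -0.0207 -0.0561]
 [-0.0218  0.1215  0.9923  0.9589]
 [ 0.      0.      0.      1.    ]]
top rule_end_a [348.9 294.8] 0.77
top rule_end_a [458.  306.4] 0.56
top rule_end_b [348.9 294.8] 0.77
top rule_end_b [458.  306.4] 0.56
top rule [405.9 303.4] 0.96
top till_opening [233.4 284. ] 0.71
top chisel [420.4 241.1] 0.72
top stick [322.  179.7] 0.51
top tape [215.4 179.4] 0.74
rule mask 0.94 ((
[... 632 characters left out ...]
6.3 242.3] 0.75
side rule_end_b [360.1 210.5] 0.71
side rule [358.1 231.7] 0.77
side till [347.4 316.9] 0.72
side till_opening [353.8 274.8] 0.9
side chisel [358.3 228.4] 0.56
side stick [250.6 262.9] 0.67
side stick [344.5 317.2] 0.6
side tape [236.4 317.5] 0.98
rule mask 0.62 ((358.5901794433594, 229.50823974609375), (7.061787128448486, 37.4818000793457), 5.194429397583008) [353.5, 210.6, 363.5, 247.0]
rule mask 0.36 ((313.8500061035156, 221.45001220703125), (8.854377746582031, 33.83637237548828), 18.434947967529297) [309.6, 206.2, 324.1, 238.9]
chisel mask 0.52 ((314.38238525390625, 221.97061157226562), (8.48874568939209, 35.16766357421875), 14.03624439239502) [312.4, 205.8, 322.4, 239.0]
```

View pics/top0.png

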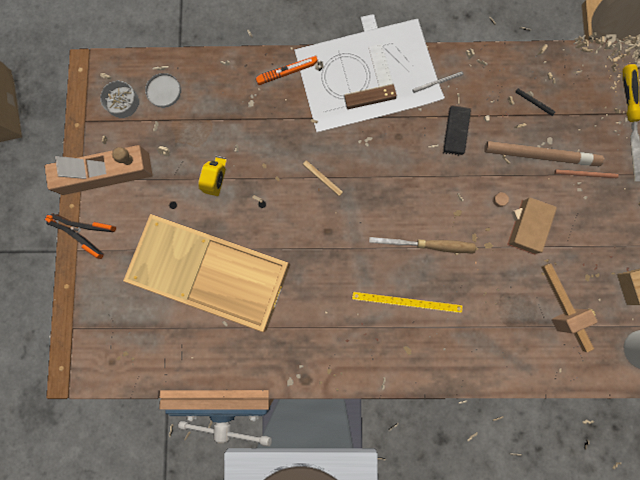

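View pics/side0.png

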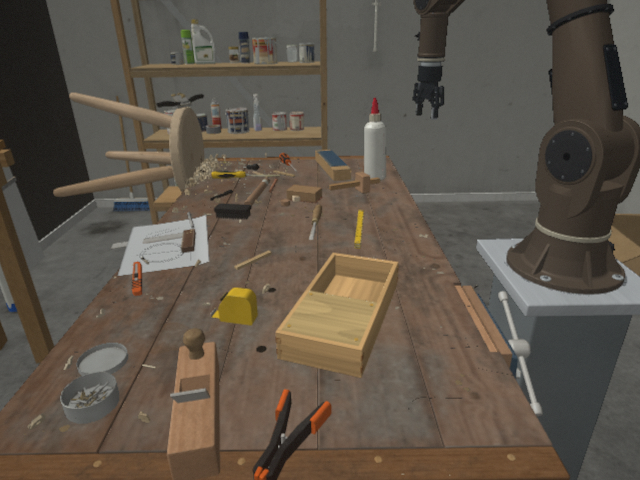

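```bash
python3 - <<'E'
from h import *
np.set_printoptions(precision=4,suppress=True)
print('ends',tri([348.9,294.8],[356.3,242.3]),tri([458,306.4],[360.1,210.5]))
print('opening',tri([233.4,284],[353.8,274.8]))
print('chisel',tri([421.4,243],[314.4,222]))
# mask-based centre line at z=.008..016
for c in('top','side'):
    cams.read_camera(c)
    for n,z in(('rule',.014),('till',.058)):
        for r in masks_of(n,c)[:1]:
            b=cv2.boxPoints(cv2.minAreaRect(np.argwhere(r['mask'])[:,::-1].astype(np.float32)))
            print(c,n,r['confidence'],b,[atz(c,p,z)[:2] for p in b])
E
```

```text
ends (array([ 0.4752, -0.1035,  0.0203]), np.float64(0.0019934798824365763)) (array([ 0.4473, -0.3327,  0.0166]), np.float64(0.0019144251052539837))
opening (array([0.4995, 0.1338, 0.0609]), np.float64(0.003277760659032858))
chisel (array([ 0.584 , -0.2621,  0.0113]), np.float64(0.00039360456415405266))
top rule 0.71 [[351.2923 298.6616]
 [352.2462 291.0308]
 [461.6616 304.7077]
 [460.7077 312.3385]] [array([ 0.466 , -0.1087]), array([ 0.4822, -0.111 ]), array([ 0.4516, -0.3414]), array([ 0.4357, -0.3387])]
top till 0.87 [[122.0724 281.5973]
 [146.9367 211.9774]
 [290.3574 263.1991]
 [265.4932 332.819 ]] [array([0.5048, 0.3653]), array([0.6501, 0.3194]), array([0.5396, 0.0176]), array([0.3992, 0.068 ])]
side rule 0.72 [[351.5346 247.6535]
 [355.2574 210.4258]
 [364.2673 211.3268]
 [360.5445 248.5545]] [array([ 0.4895, -0.086 ]), array([ 0.4602, -0.3404]), array([ 0.4338, -0.3318]), array([ 0.4673, -0.0801])]
side till 0.59 [[266.6788 354.8832]
 [311.7299 230.9927]
 [403.2628 264.2773]
 [358.2117 388.1678]] [array([0.654 , 0.3732]), array([ 0.5888, -0.0943]), array([0.3924, 0.087 ]), array([0.5185, 0.4473])]
```

The top view shows the rule from (353,296) to (462,308). The till's corners are at about (151,215), (288,263), (264,330) and (124,281), with the cover on its left (+y) half. The chisel is clear of the rule, near (420,244). The side view agrees with this. Next I plan the dip in the till's y–z plane.

```bash
cat > plan.py <<'E'
import numpy as np
from itertools import product
def rect(c,u,l0,l1,h0,h1,n=24):  # boundary samples; u along, v up
    v=np.array([-u[1],u[0]])
    a=np.linspace(l0,l1,n);b=np.linspace(h0,h1,n)
    q=np.r_[np.c_[a,0*a+h0],np.c_[a,0*a+h1],np.c_[0*b+l0,b],np.c_[0*b+l1,b]]
    return c+q[:,:1]*u+q[:,1:]*v
obs=[(-400,400,-50,6),(15,155,52,58),(-155,-145,0,58),(145,155,0,58)]
def clr(P):
    m=1e9
    for a,b,c,d in obs:
        dx=np.maximum(a-P[:,0],P[:,0]-b);dz=np.maximum(c-P[:,1],P[:,1]-d)
        s=np.where((dx>0)&(dz>0),np.hypot(dx,dz),np.maximum(dx,dz));m=min(m,s.min())
    return m
def pts(y,z,th,s):  # rule centre y,z (mm), tilt deg
    u=np.array([np.cos(np.radians(th)),-np.sin(np.radians(th))]);c=np.array([y,z])
    return np.r_[rect(c,u,-116.5,116.5,-8,8,60),rect(c+s*u,u,-13,13,-6,70),rect(c+s*u,u,-45,45,66,160)]
if __name__=='__main__':
  for s in(-20,-35,-50,-65):
    print('s',s)
    for th in(40,35,30,25,20,16,12,8,4,0):
        best=max((clr(pts(y,z,th,s)),y,z) for y,z in product(range(-80,30,4),range(14,150,3)) if z-116*np.sin(np.radians(th))<40)
        print(th,np.round(best,1))
E
python3 plan.py
```

```text
s -20
40 [ 14. -80. 101.]
35 [ 12.6 -80.   92. ]
30 [ 11.8 -80.   83. ]
25 [ 11.5 -80.   74. ]
20 [ 11.6 -80.   65. ]
16 [ 10.9 -80.   59. ]
12 [  6. -16.  44.]
8 [ 7.9  0.  38. ]
4 [ 11.1 -16.   35. ]
0 [15.  4. 29.]
s -35
40 [ 14. -80. 101.]
35 [ 12.6 -80.   92. ]
30 [ 11.8 -80.   83. ]
25 [ 11.5 -80.   74. ]
20 [ 11.6 -80.   65. ]
16 [ 10.9 -80.   59. ]
12 [  6. -16.  44.]
8 [ 7.9  0.  38. ]
4 [ 11.1 -16.   35. ]
0 [15. 12. 29.]
s -50
40 [ 14. -80. 101.]
35 [ 12.6 -80.   92. ]
30 [ 11.8 -80.   83. ]
25 [ 11.5 -80.   74. ]
20 [ 11.6 -80.   65. ]
16 [ 10.9 -80.   59. ]
12 [  6. -16.  44.]
8 [ 7.9  0.  38. ]
4 [ 11.1 -16.   35. ]
0 [15. 12. 29.]
s -65
40 [ 14. -80. 101.]
35 [ 12.6 -80.   92. ]
30 [ 11.8 -80.   83. ]
25 [ 11.5 -80.   74. ]
20 [ 11.6 -80.   65. ]
16 [ 10.9 -80.   59. ]
12 [  6. -16.  44.]
8 [ 7.9  0.  38. ]
4 [ 11.1 -16.   35. ]
0 [15. 12. 29.]
```

Request:
{"method": "drive_tool", "body": {"motion": [{"linear": [0,0,0],"turn": [0,0,-10],"grip": 0.06},{"linear": [0.05,-0.01,0],"turn": [0,0,-20],"grip": 0.06},{"linear": [0.1,-0.03,0],"turn": [0,0,-30],"grip": 0.06},{"linear": [0.15,-0.06,0],"turn": [0,0,-40],"grip": 0.06},{"linear": [0.2,-0.09,0],"turn": [0,0,-50],"grip": 0.06},{"linear": [0.25,-0.12,0],"turn": [0,0,-60],"grip": 0.06},{"linear": [0.29,-0.15,0],"turn": [0,0,-63],"grip": 0.06},{"linear": [0.322,-0.184,0],"turn": [0,0,-63],"grip": 0.06},{"linear": [0.322,-0.184,0],"turn": [0,0,-63],"grip": 0.06},{"linear": [0.322,-0.184,0],"turn": [0,0,-63],"grip": 0.06}]}}

```text
t: 2.65
ee_pos: [0.4525, -0.3059, 0.1957]
tcp_rot: [-3.141, 0.001, 1.446]
wrist_force: [-0.2, -1.1, -0.7]
finger_gap: 0.701
grip_force: 0.0
```

Request:
{"method": "drive_tool", "body": {"motion": [{"linear": [0.02,0,0.05],"turn": [0,0,0],"grip": 0.06},{"linear": [0.031,0,0.1],"turn": [0,0,0],"grip": 0.06},{"linear": [0.031,0,0.15],"turn": [0,0,0],"grip": 0.06},{"linear": [0.031,0,0.18],"turn": [0,0,0],"grip": 0.06},{"linear": [0.031,0,0.19],"turn": [0,0,0],"grip": 0.06},{"linear": [0.031,0,0.192],"turn": [0,0,0],"grip": 0.06},{"linear": [0.031,0,0.192],"turn": [0,0,0],"grip": 0.0},{"linear": [0.031,0,0.192],"turn": [0,0,0],"grip": 0.0},{"linear": [0.031,0,0.192],"turn": [0,0,0],"grip": 0.0},{"linear": [0.031,0,0.192],"turn": [0,0,0],"grip": 0.0}]}}

```text
t: 3.9
ee_pos: [0.4568, -0.2747, 0.004]
tcp_rot: [3.141, 0.0, 1.446]
wrist_force: [-0.5, -0.5, 0.1]
finger_gap: 0.002
grip_force: 0.0
```

```bash
cat > path.py <<'E'
import heapq
from plan import *
s=-50
T=[30,27,24,21,18,16,14,12,10,8,6,4,2,0];Y=list(range(-104,20,4));Z=list(range(15,102,3))
C={}
def c(n):
    if n not in C: C[n]=clr(pts(Y[n[1]],Z[n[2]],T[n[0]],s))
    return C[n]
st=(0,0,len(Z)-1); best={st:(99,0)};h=[(-99,0,st,None)];par={};goal=None
while h:
    k,d,n,p=heapq.heappop(h)
    if n in par: continue
    par[n]=p
    if T[n[0]]==0 and Z[n[2]]<=15 and Y[n[1]]==0: goal=n;break
    for dt,dy,dz in product((-1,0,1),repeat=3):
        m=(n[0]+dt,n[1]+dy,n[2]+dz)
        if m in par or not(0<=m[0]<len(T) and 0<=m[1]<len(Y) and 0<=m[2]<len(Z)): continue
        q=c(m)
        if T[m[0]]<4: q=q+5 if q>0 else q   # floor contact comes on purpose at the end
        heapq.heappush(h,(max(k,-min(q,9)),d+1,m,n))
n=goal;o=[]
while n: o.append((T[n[0]],Y[n[1]],Z[n[2]],round(float(c(n)),1)));n=par[n]
print(k);print(*o[::-1],sep='\n')
E
python3 path.py
```

```text
-6.0
(30, -104, 99, 14.8)
(30, -104, 96, 15.9)
(30, -104, 93, 17.5)
(30, -104, 90, 18.8)
(30, -104, 87, 15.8)
(30, -100, 84, 12.8)
(30, -96, 81, 9.8)
(27, -92, 78, 12.0)
(24, -88, 75, 12.9)
(24, -84, 72, 11.3)
(21, -80, 69, 10.4)
(21, -76, 66, 10.8)
(21, -72, 63, 7.8)
(21, -68, 63, 7.8)
(21, -64, 63, 7.8)
(18, -60, 60, 7.6)
(18, -56, 57, 7.4)
(18, -52, 57, 7.4)
(18, -48, 57, 6.7)
(16, -44, 54, 6.3)
(14, -40, 51, 6.3)
(14, -36, 48, 6.1)
(14, -32, 48, 6.1)
(14, -28, 48, 6.1)
(12, -24, 45, 6.4)
(10, -20, 42, 7.9)
(8, -20, 39, 8.5)
(6, -20, 36, 8.3)
(6, -20, 33, 6.9)
(4, -20, 30, 7.9)
(2, -16, 27, 8.9)
(2, -12, 24, 5.9)
(2, -8, 21, 2.9)
(0, -4, 18, 4.0)
(0, 0, 15, 1.0)
```

The fingers closed on nothing (gap 0.002), so I look from both cameras.

```bash
python3 - <<'E'
from h import *
np.set_printoptions(precision=4,suppress=True)
s=env.state();print(s['ee_pos'],s['finger_gap'])
a=snap('top','t1.png');b=snap('side','s1.png')
for c in('top','side'):
    print(c,'tcp',proj(c,s['ee_pos']))
    for r in masks_of('rule',c)[:1]:
        R=cv2.minAreaRect(np.argwhere(r['mask'])[:,::-1].astype(np.float32));print(R,[atz(c,p,.014)[:2] for p in cv2.boxPoints(R)])
A=cv2.resize(a[230:350,330:490],(800,600))
B=cv2.resize(b[180:270,300:420],(800,600))
cv2.imwrite('pics/c1.png',np.vstack([A[100:400],B[100:400]])[:,:,::-1])
E
```

```text
[ 0.4568 -0.2747  0.004 ] 0.0016767935943666364
top tcp [428.7608 302.4225]
((390.03076171875, 299.75384521484375), (77.14960479736328, 7.6901535987854), 7.125016689300537) [array([ 0.4658, -0.1086]), array([ 0.4819, -0.1109]), array([ 0.4605, -0.2726]), array([ 0.4445, -0.27  ])]
side tcp [358.1588 221.899 ]
((358.26031494140625, 229.476806640625), (6.453721046447754, 37.502220153808594), 5.5275397300720215) [array([ 0.4853, -0.0849]), array([ 0.4555, -0.3395]), array([ 0.4366, -0.3336]), array([ 0.4695, -0.0808])]
```

View pics/c1.png

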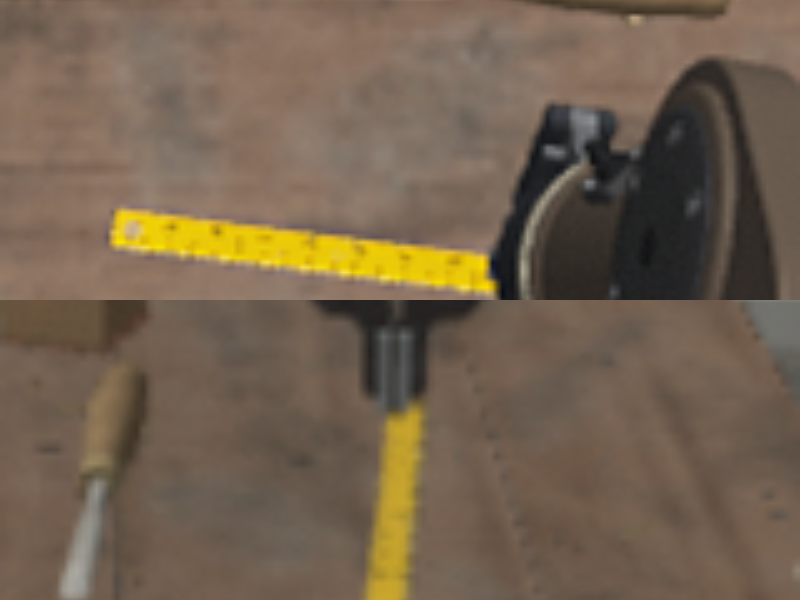

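```bash
python3 - <<'E'
from h import *
print(proj('side',[.2122,-.5873,.1948]),env.state()['t'])
for z in(0.004,.03,.04): print(z,proj('side',[.4568,-.2747,z]),proj('top',[.4568,-.2747,z]))
b=cv2.imread('pics/s1.png');t=cv2.imread('pics/t1.png')
cv2.imwrite('pics/c2.png',np.hstack([cv2.resize(b[130:250,310:410],(400,480),interpolation=2),cv2.resize(t[230:350,380:480],(400,480),interpolation=2)]))
E
```

```text
[424.42664112 131.99684963] 4.1
0.004 [358.14249027 221.89387115] [428.75230022 302.39920094]
0.03 [358.33680765 213.57794079] [431.63260717 302.58956384]
0.04 [358.41243618 210.3413719 ] [432.78412761 302.66566919]
```

View pics/c2.png

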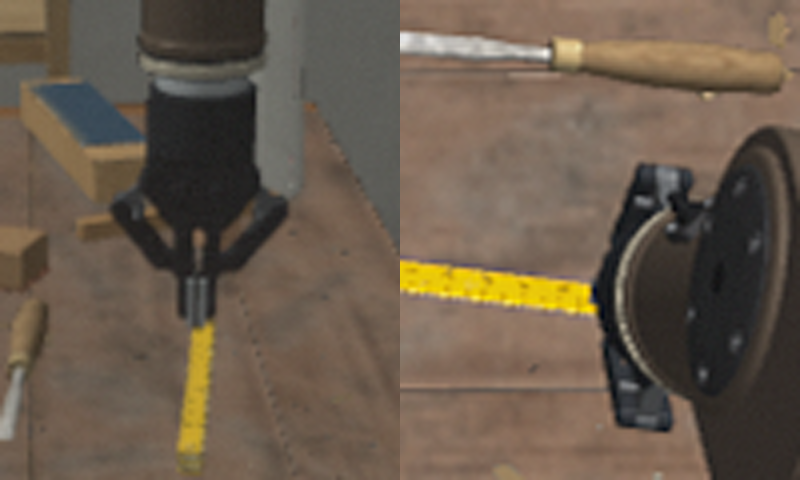

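The picture shows the shut fingertips at about side pixel (359,211). The reported TCP projects to row 222, so the tips are really about 33 mm higher than the reading and closed above the rule. I'll reopen, lower carefully and watch the force.

Request:
{"method": "drive_tool", "body": {"motion": [{"linear": [0,0,0],"turn": [0,0,0],"grip": 0.06},{"linear": [0,0,0],"turn": [0,0,0],"grip": 0.06},{"linear": [0,0,0],"turn": [0,0,0],"grip": 0.06},{"linear": [0,0,0.005],"turn": [0,0,0],"grip": 0.06},{"linear": [0,0,0.01],"turn": [0,0,0],"grip": 0.06},{"linear": [0,0,0.015],"turn": [0,0,0],"grip": 0.06},{"linear": [0,0,0.02],"turn": [0,0,0],"grip": 0.06},{"linear": [0,0,0.025],"turn": [0,0,0],"grip": 0.06},{"linear": [0,0,0.028],"turn": [0,0,0],"grip": 0.06},{"linear": [0,0,0.028],"turn": [0,0,0],"grip": 0.06}]}}

```text
t: 5.35
ee_pos: [0.4565, -0.2745, -0.0246]
tcp_rot: [-3.141, -0.0, 1.446]
wrist_force: [0.3, 0.3, 0.3]
finger_gap: 0.704
grip_force: 0.0
```

```bash
python3 - <<'E'
from h import *
s=env.state();print(s['ee_pos'],s['wrist_force'],proj('side',s['ee_pos']))
b=snap('side','s2.png')
cv2.imwrite('pics/c3.png',cv2.resize(b[150:250,300:420],(720,600),interpolation=2)[:,:,::-1])
E
```

```text
[ 0.45646548 -0.27452475 -0.02460791] [0.33732499 0.28695425 0.31098743] [358.05148546 230.90440357]
```

View pics/c3.png

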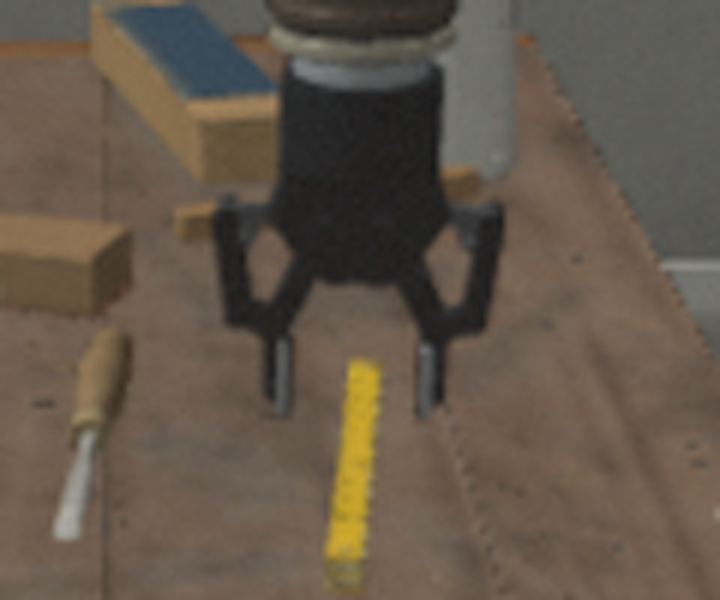

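The open fingers straddle the rule (tips at about row 219, z ≈ 12 mm, expected since open pads sit further back). I go 5 mm lower and close.

Request:
{"method": "drive_tool", "body": {"motion": [{"linear": [0,0,0.003],"turn": [0,0,0],"grip": 0.06},{"linear": [0,0,0.005],"turn": [0,0,0],"grip": 0.05},{"linear": [0,0,0.005],"turn": [0,0,0],"grip": 0.0},{"linear": [0,0,0.005],"turn": [0,0,0],"grip": 0.0},{"linear": [0,0,0.005],"turn": [0,0,0],"grip": 0.0},{"linear": [0,0,0.005],"turn": [0,0,0],"grip": 0.0},{"linear": [0,0,0.005],"turn": [0,0,0],"grip": 0.0},{"linear": [0,0,-0.02],"turn": [0,0,0],"grip": 0.0},{"linear": [0,0,-0.07],"turn": [0,0,0],"grip": 0.0},{"linear": [0,0,-0.1],"turn": [0,0,0],"grip": 0.0}]}}

```text
t: 6.65
ee_pos: [0.4572, -0.2748, 0.0774]
tcp_rot: [3.14, 0.0, 1.446]
wrist_force: [1.0, -0.5, -0.6]
finger_gap: 0.151
grip_force: 58.8
```

```bash
python3 - <<'E'
from h import *
np.set_printoptions(precision=4,suppress=True)
s=env.state();print(s['ee_pos'],s['tcp_rot'],s['finger_gap'],s['grip_force'],s['wrist_force'],s['torque'])
b=snap('side','s3.png');t=snap('top','t3.png')
for c in('top','side'):
    for r in tip_of('rule_end_a',c)[:2]: print(c,r['location'],r['confidence'])
    for r in masks_of('rule',c)[:1]:
        print(cv2.boxPoints(cv2.minAreaRect(np.argwhere(r['mask'])[:,::-1].astype(np.float32))))
cv2.imwrite('pics/c4.png',np.hstack([cv2.resize(b[130:250,310:410],(400,480),interpolation=2),cv2.resize(t[230:350,340:440],(400,480),interpolation=2)])[:,:,::-1])
E
```

```text
[ 0.4572 -0.2748  0.0774] [3.1399 0.0004 1.4462] 0.15073773740281712 58.81804883480072 [ 1.0167 -0.4664 -0.6208] [-0.1157 -0.0629  0.0125]
top [352.6, 292.4] 0.6
[[356.1944 297.3849]
 [357.1392 288.7243]
 [439.6841 297.7292]
 [438.7393 306.3898]]
side [356.6, 206.2] 0.75
side [358.3, 196.1] 0.61
[[353.0164 209.8197]
 [356.123  175.6476]
 [362.7951 176.2541]
 [359.6885 210.4262]]
```

View pics/c4.png

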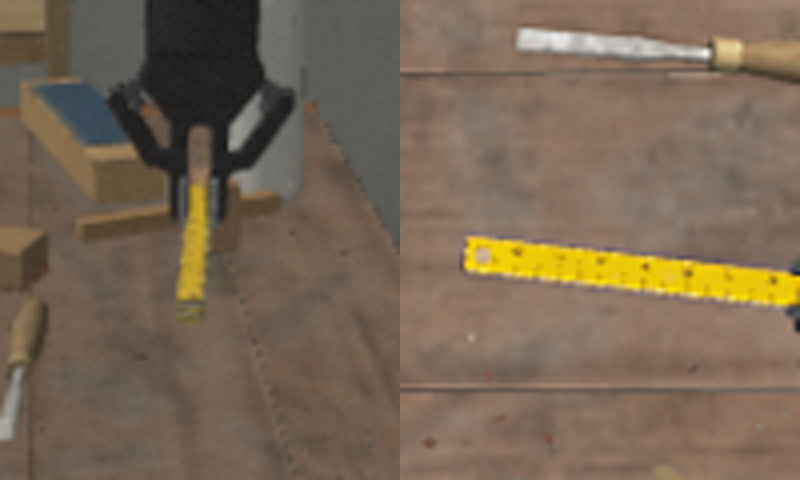

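The rule is held level between the pads; its near end shows at side (357,207) and top (356,293). Next I measure the rule in the tool frame, overlay the till model to refine its pose, and work out the approach move.

```bash
cat > g.py <<'E'
from h import *
from scipy.spatial.transform import Rotation as Ro
np.set_printoptions(precision=4,suppress=True)
C=np.array([.524,.195,0]);PSI=-19.5
RC=np.array([.05,0,-.0376])       # rule centre in tool frame
def till(p): return C+Ro.from_euler('z',PSI,degrees=True).apply(p)
def cur():
    s=env.state();return np.array(s['ee_pos']),Ro.from_euler('xyz',s['tcp_rot'])
def target(th,y,z,x=0.):          # rule centre (m) in till frame, tilt deg
    R=Ro.from_euler('z',90+PSI,degrees=True)*Ro.from_euler('x',180,degrees=True)*Ro.from_euler('y',-th,degrees=True)
    return till([x,y,z])-R.apply(RC),R
def rel(P,R,p0,R0): return np.round(R0.inv().apply(P-p0),4),np.round((R0.inv()*R).as_rotvec(degrees=True),1)
E
python3 - <<'E'
from g import *
p,R=cur();print(p)
e,err=tri([356.5,293.5],[357.5,206.5]);print('end a',e,err,'in tool',R.inv().apply(e-p),'pred',RC+[.1165,0,0])
for w in((24,-.088,.13),(24,-.088,.1)): print(w,target(*w)[0],rel(*target(*w),p,R))
t=cv2.imread('pics/t3.png')
big=cv2.resize(t[190:350,100:310],None,fx=3.8,fy=3.6,interpolation=2)
def L(a,b,col):
    q=[tuple(int(v) for v in (proj('top',till(k))-[100,190]+.5)*[3.8,3.6]) for k in(a,b)];cv2.line(big,q[0],q[1],col,1)
h=.058
def box(x0,x1,y0,y1,col):
    c=[(x0,y0),(x1,y0),(x1,y1),(x0,y1)]
    for i in range(4): L([*c[i],h],[*c[(i+1)%4],h],col)
box(-.075,.075,-.155,.155,(255,0,0));box(-.065,.065,-.145,.015,(0,0,255))
cv2.imwrite('pics/o1.png',big);print(big.shape)
E
```

```text
[ 0.4557 -0.2743  0.0745]
end a [ 0.4754 -0.1131  0.114 ] 0.0021036142051739206 in tool [ 0.1624 -0.0006 -0.0395] pred [ 0.1665  0.     -0.0376]
(24, -0.088, 0.13) [0.4743 0.0546 0.116 ] (array([ 0.3287, -0.0226, -0.0413]), array([  2.5, -23.9,  12.2]))
(24, -0.088, 0.1) [0.4743 0.0546 0.086 ] (array([ 0.3286, -0.0225, -0.0113]), array([  2.5, -23.9,  12.2]))
(576, 798, 3)
```

View pics/o1.png

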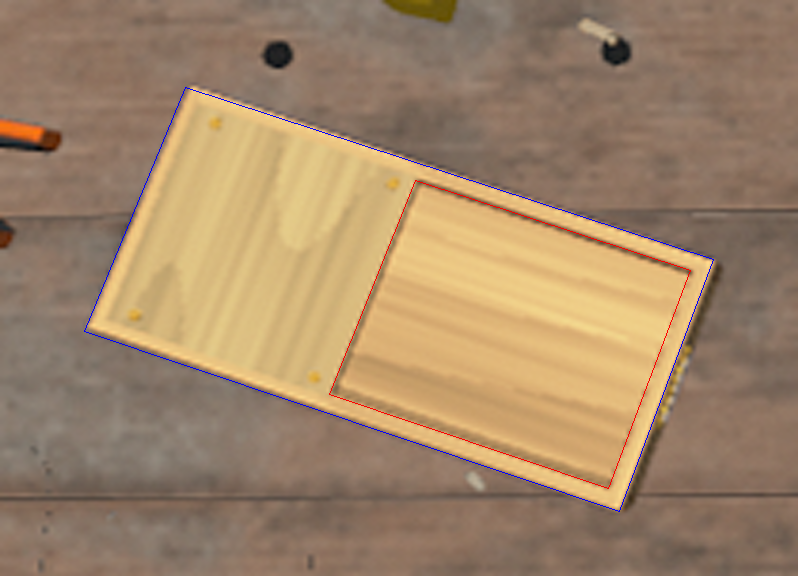

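The overlay fits the till edges, the cover edge and the opening almost exactly. I move above the opening with the rule tilted 24°.

Request:
{"method": "drive_tool", "body": {"motion": [{"linear": [0.02,0,-0.04],"turn": [0,0,3],"grip": 0.0},{"linear": [0.06,-0.005,-0.06],"turn": [0.5,-5,6],"grip": 0.0},{"linear": [0.11,-0.01,-0.06],"turn": [1,-10,9],"grip": 0.0},{"linear": [0.16,-0.015,-0.06],"turn": [1.5,-15,12.2],"grip": 0.0},{"linear": [0.21,-0.02,-0.055],"turn": [2,-20,12.2],"grip": 0.0},{"linear": [0.26,-0.0225,-0.05],"turn": [2.5,-23.9,12.2],"grip": 0.0},{"linear": [0.3,-0.0225,-0.045],"turn": [2.5,-23.9,12.2],"grip": 0.0},{"linear": [0.332,-0.0225,-0.0413],"turn": [2.5,-23.9,12.2],"grip": 0.0},{"linear": [0.332,-0.0225,-0.0413],"turn": [2.5,-23.9,12.2],"grip": 0.0},{"linear": [0.332,-0.0225,-0.0413],"turn": [2.5,-23.9,12.2],"grip": 0.0}]}}

```text
t: 8.2
ee_pos: [0.4749, 0.0566, 0.1161]
tcp_rot: [3.141, 0.42, 1.23]
wrist_force: [0.3, -1.0, -1.8]
finger_gap: 0.152
grip_force: 58.8
```

```bash
sed -i 's/RC=np.array.*/RC=np.array([.046,0,-.0385])/' g.py; python3 - <<'E'
from g import *
s=env.state();print(s['t'],s['finger_gap'],s['grip_force'],s['wrist_force'])
p,R=cur();print(p,s['tcp_rot'],target(24,-.088,.13)[0],target(24,-.088,.13)[1].as_euler('xyz'))
b=snap('side','s4.png');t=snap('top','t4.png')
for c in('top','side'):
    for r in tip_of('rule_end_a',c)[:2]: print(c,r['location'],r['confidence'])
def draw(im,c):
    im=im[:,:,::-1].copy()
    for e in(-.1165,.1165):
        q=[proj(c,p+R.apply(RC+[e,a,b])) for a,b in((-.008,-.008),(.008,-.008),(.008,.008),(-.008,.008))]
        print(c,e,np.mean(q,0));cv2.polylines(im,[np.int32(np.array(q)*16)],True,(0,0,255),1,cv2.LINE_AA,4)
    return im
cv2.imwrite('pics/c5.png',np.hstack([cv2.resize(draw(b,'side')[190:310,310:410],(400,480),interpolation=2),cv2.resize(draw(t,'top')[230:350,210:310],(400,480),interpolation=2)]))
E
```

```text
8.2 0.15178498629340198 58.84030044078827 [ 0.274  -0.9917 -1.8413]
[0.4749 0.0566 0.1161] [3.1413 0.4205 1.2301] [0.4754 0.0577 0.1135] [3.1416 0.4189 1.2305]
top [284.9, 303.8] 0.69
top [239.4, 288.0] 0.61
side [234.1, 316.2] 0.61
side [344.3, 285.3] 0.58
side -0.1165 [370.1256 198.3241]
side 0.1165 [341.7337 284.5967]
top -0.1165 [288.5513 304.0451]
top 0.1165 [192.6352 268.0189]
```

View pics/c5.png

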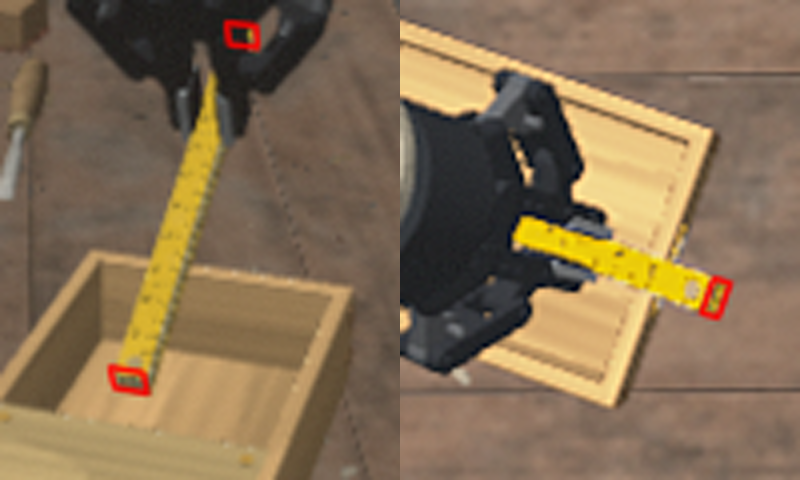

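The modelled end faces (red) sit on both real ends in both views, so the in-hand model holds under tilt. Next I compute the insertion rows.

```bash
python3 - <<'E'
from g import *
from plan import clr,pts
p,R=cur()
W=[(24,-88,105),(24,-88,77),(22,-80,70),(21,-72,63),(19.5,-62,60.5),(18,-52,57),(16,-44,54),(14,-34,49),(13,-28,47),(11.5,-23,44.5),
(10,-20,41.5),(8,-20,38.5),(6,-20,34.5),(4,-18,29.5),(2,-14,24),(0,-12,19),(0,-12,16),(0,-12,14.5)]
o=W[0]
for w in W:
    c=min(clr(pts(*(np.array(o)+(np.array(w)-o)*f)[[1,2,0]],-46)) for f in np.linspace(0,1,6));o=w
    l,t=rel(*target(w[0],w[1]/1e3,w[2]/1e3),p,R);print(w,round(c,1),l,t)
E
```

```text
(24, -88, 105) -2.5 [ 0.0126 -0.0005  0.0254] [ 0.1  0.  -0.1]
(24, -88, 77) -2.9 [ 0.024  -0.0005  0.051 ] [ 0.1  0.  -0.1]
(22, -80, 70) 10.9 [ 0.0356 -0.0005  0.0557] [ 0.1  2.  -0.1]
(21, -72, 63) 7.8 [ 0.0464 -0.0006  0.0596] [ 0.1  3.  -0.1]
(19.5, -62, 60.5) 7.8 [ 0.0577 -0.0006  0.059 ] [ 0.1  4.5 -0.1]
(18, -52, 57) 7.4 [ 0.0693 -0.0006  0.0592] [ 0.1  6.  -0.1]
(16, -44, 54) 6.3 [ 0.0794 -0.0006  0.0601] [ 0.1  8.  -0.1]
(14, -34, 49) 6.3 [ 0.0922 -0.0007  0.062 ] [ 0.1 10.  -0.1]
(13, -28, 47) 6.6 [ 0.0993 -0.0007  0.062 ] [ 0.1 11.  -0.1]
(11.5, -23, 44.5) 6.0 [ 0.1061 -0.0007  0.0633] [ 0.1 12.5 -0.1]
(10, -20, 41.5) 6.5 [ 0.1113 -0.0007  0.0657] [ 0.1 14.  -0.1]
(8, -20, 38.5) 7.4 [ 0.1142 -0.0007  0.0697] [ 0.1 16.  -0.1]
(6, -20, 34.5) 8.3 [ 0.1176 -0.0007  0.0745] [ 0.1 18.  -0.1]
(4, -18, 29.5) 7.4 [ 0.1233 -0.0007  0.0793] [ 0.1 20.  -0.1]
(2, -14, 24) 5.9 [ 0.131  -0.0008  0.0837] [ 0.1 22.  -0.1]
(0, -12, 19) 5.0 [ 0.1367 -0.0008  0.0884] [ 0.1 24.  -0.1]
(0, -12, 16) 2.0 [ 0.1379 -0.0008  0.0912] [ 0.1 24.  -0.1]
(0, -12, 14.5) 0.5 [ 0.1385 -0.0008  0.0925] [ 0.1 24.  -0.1]
```

Request:
{"method": "drive_tool", "body": {"motion": [{"linear": [0.0016,-0.0005,0.0303],"turn": [0,0,0],"grip": 0.0},{"linear": [0.0133,-0.0005,0.0492],"turn": [0,0,0],"grip": 0.0},{"linear": [0.024,-0.0005,0.051],"turn": [0,0,0],"grip": 0.0},{"linear": [0.0356,-0.0005,0.0557],"turn": [0,2,0],"grip": 0.0},{"linear": [0.0464,-0.0006,0.0596],"turn": [0,3,0],"grip": 0.0},{"linear": [0.0577,-0.0006,0.059],"turn": [0,4.5,0],"grip": 0.0},{"linear": [0.0693,-0.0006,0.0592],"turn": [0,6,0],"grip": 0.0},{"linear": [0.0794,-0.0006,0.0601],"turn": [0,8,0],"grip": 0.0},{"linear": [0.0794,-0.0006,0.0601],"turn": [0,8,0],"grip": 0.0},{"linear": [0.0794,-0.0006,0.0601],"turn": [0,8,0],"grip": 0.0}]}}

```text
t: 9.65
ee_pos: [0.491, 0.1028, 0.0298]
tcp_rot: [3.14, 0.279, 1.23]
wrist_force: [0.5, -0.2, -1.2]
finger_gap: 0.147
grip_force: 58.8
```

```bash
python3 - <<'E'
from g import *
s=env.state();print(s['t'],s['finger_gap'],s['grip_force'],s['wrist_force'],s['torque'])
p,R=cur()
P,Q=target(16,-.044,.054);print('off',rel(P,Q,p,R))
t=snap('top','t5.png')
for r in tip_of('rule_end_b','top')[:2]: print(r)
print(proj('top',p+R.apply(RC-[.1165,0,0])))
for w in [(14,-34,49),(13,-28,47),(11.5,-23,44.5),(10,-20,41.5),(8,-20,38.5),(6,-20,34.5),(4,-18,29.5),(2,-14,24),(0,-12,19),(0,-12,16),(0,-12,14.5)]:
    print(w,*rel(*target(w[0],w[1]/1e3,w[2]/1e3),p,R))
E
```

```text
9.65 0.14679359603796022 58.8297575712204 [ 0.4681 -0.1796 -1.1507] [ 0.3288 -0.1215  0.0108]
off (array([-0.0008,  0.0003,  0.0004]), array([ 0.1,  0. , -0. ]))
{'location': [269.3, 296.6], 'confidence': 0.81}
{'location': [225.7, 279.3], 'confidence': 0.28}
[273.3633 296.5397]
(14, -34, 49) [0.0115 0.0003 0.004 ] [ 0.1  2.  -0. ]
(13, -28, 47) [0.0186 0.0003 0.0051] [ 0.1  3.  -0. ]
(11.5, -23, 44.5) [0.0252 0.0003 0.0072] [ 0.1  4.5 -0. ]
(10, -20, 41.5) [0.03   0.0002 0.0104] [ 0.1  6.  -0. ]
(8, -20, 38.5) [0.0323 0.0002 0.0147] [ 0.1  8.  -0. ]
(6, -20, 34.5) [0.035  0.0002 0.0199] [ 0.1 10.  -0. ]
(4, -18, 29.5) [0.0399 0.0002 0.0255] [ 0.1 12.  -0. ]
(2, -14, 24) [0.047  0.0002 0.0309] [ 0.1 14.  -0. ]
(0, -12, 19) [0.052  0.0002 0.0364] [ 0.1 16.  -0. ]
(0, -12, 16) [0.0528 0.0002 0.0393] [ 0.1 16.  -0. ]
(0, -12, 14.5) [0.0532 0.0002 0.0407] [ 0.1 16.  -0. ]
```

Request:
{"method": "drive_tool", "body": {"motion": [{"linear": [0.0115,0.0003,0.004],"turn": [0,2,0],"grip": 0.0},{"linear": [0.0186,0.0003,0.0051],"turn": [0,3,0],"grip": 0.0},{"linear": [0.0252,0.0003,0.0072],"turn": [0,4.5,0],"grip": 0.0},{"linear": [0.03,0.0003,0.0104],"turn": [0,6,0],"grip": 0.0},{"linear": [0.0323,0.0003,0.0147],"turn": [0,8,0],"grip": 0.0},{"linear": [0.035,0.0003,0.0199],"turn": [0,10,0],"grip": 0.0},{"linear": [0.0399,0.0003,0.0255],"turn": [0,12,0],"grip": 0.0},{"linear": [0.047,0.0003,0.0309],"turn": [0,14,0],"grip": 0.0},{"linear": [0.052,0.0003,0.0364],"turn": [0,16,0],"grip": 0.0},{"linear": [0.052,0.0003,0.0364],"turn": [0,16,0],"grip": 0.0}]}}

```text
t: 11.0
ee_pos: [0.5042, 0.1395, -0.02]
tcp_rot: [3.141, 0.001, 1.229]
wrist_force: [0.2, -0.9, -1.7]
finger_gap: 0.152
grip_force: 58.8
```

```bash
python3 - <<'E'
from g import *
s=env.state();print(s['t'],s['finger_gap'],s['grip_force'],s['wrist_force'],s['torque'])
p,R=cur();print(rel(*target(0,-.012,.019),p,R))
b=snap('side','s6.png');t=snap('top','t6.png')
cv2.imwrite('pics/c6.png',np.hstack([cv2.resize(b[230:350,280:400],(400,480),interpolation=2),cv2.resize(t[230:350,190:290],(400,480),interpolation=2)])[:,:,::-1])
E
```

```text
11.0 0.15164541727497693 58.82548391819 [ 0.2091 -0.8732 -1.6987] [-0.0527  0.0486  0.0085]
(array([ 0.0009,  0.0001, -0.0005]), array([ 0. ,  0. , -0.1]))
```

View pics/c6.png

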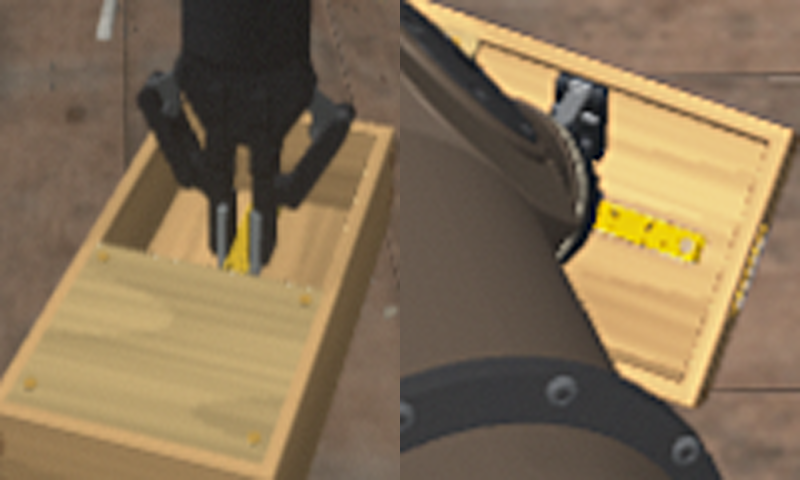

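The rule's tail is inside the wall (right panel, x≈700 against the inner wall at ≈760) and its lead end is under the cover. I lower the last 4 mm, release part way and rise.

Request:
{"method": "drive_tool", "body": {"motion": [{"linear": [0,0,0.002],"turn": [0,0,0],"grip": 0.0},{"linear": [0,0,0.004],"turn": [0,0,0],"grip": 0.0},{"linear": [0,0,0.004],"turn": [0,0,0],"grip": 0.0},{"linear": [0,0,0.004],"turn": [0,0,0],"grip": 0.04},{"linear": [0,0,0.004],"turn": [0,0,0],"grip": 0.04},{"linear": [0,0,0.004],"turn": [0,0,0],"grip": 0.04},{"linear": [0,0,0.004],"turn": [0,0,0],"grip": 0.04},{"linear": [0,0,-0.03],"turn": [0,0,0],"grip": 0.04},{"linear": [0,0,-0.08],"turn": [0,0,0],"grip": 0.04},{"linear": [0,0,-0.14],"turn": [0,0,0],"grip": 0.04}]}}

```text
t: 12.35
ee_pos: [0.5038, 0.1404, 0.1213]
tcp_rot: [-3.141, 0.001, 1.231]
wrist_force: [1.6, -0.7, 0.7]
finger_gap: 0.471
grip_force: 0.0
```

Request:
{"method": "drive_tool", "body": {"motion": [{"linear": [-0.03,0,-0.05],"turn": [0,0,0],"grip": 0.04},{"linear": [-0.08,0,-0.06],"turn": [0,0,0],"grip": 0.04},{"linear": [-0.13,0,-0.06],"turn": [0,0,0],"grip": 0.04},{"linear": [-0.18,0,-0.06],"turn": [0,0,0],"grip": 0.04},{"linear": [-0.22,0,-0.06],"turn": [0,0,0],"grip": 0.04},{"linear": [-0.25,0,-0.06],"turn": [0,0,0],"grip": 0.04},{"linear": [-0.25,0,-0.06],"turn": [0,0,0],"grip": 0.04},{"linear": [-0.25,0,-0.06],"turn": [0,0,0],"grip": 0.04},{"linear": [-0.25,0,-0.06],"turn": [0,0,0],"grip": 0.04},{"linear": [-0.25,0,-0.06],"turn": [0,0,0],"grip": 0.04}]}}

```text
t: 13.6
ee_pos: [0.4213, -0.0941, 0.1803]
tcp_rot: [3.14, -0.0, 1.232]
wrist_force: [-0.5, 0.2, 0.1]
finger_gap: 0.469
grip_force: 0.0
```

```bash
python3 - <<'E'
from g import *
s=env.state();print(s['t'],s['ee_pos'],s['wrist_force'],s['finger_gap'])
b=snap('side','s7.png');t=snap('top','t7.png')
cv2.imwrite('pics/c7.png',np.hstack([cv2.resize(b[220:400,270:420],(400,480),interpolation=2),cv2.resize(t[200:350,160:310],(400,480),interpolation=2)])[:,:,::-1])
E
```

```text
13.6 [ 0.4213 -0.0941  0.1803] [-0.4691  0.1807  0.0929] 0.46931498461373716
```

View pics/c7.png

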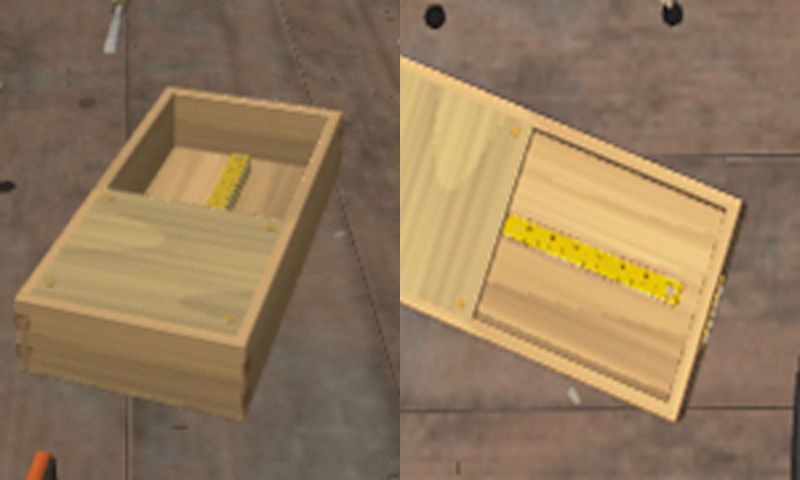

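The rule lies flat on the till floor, its tail clear of the end wall and the rest under the cover, and the gripper is clear, so I hand the job in.

```bash
python3 -c "
from bench import env
print(env.sign_off())"
```

```text
the job is handed in; nothing more can be done
None
```

The rule lies flat on the till's floor, partly under the cover, with the gripper clear. The chisel, stick and tape were never touched, and the job was handed in at about 14 s; sign-off gave no verdict.

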